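Clear the sample box and hold its sprung cover below balance

TASK

Take the wire basket off the cover of the sample box by the blue knob on its handle and hang it by the handle's bow on the stand's hook. Then lift the cover by its black bar up past its balance point (the white mark), without letting it fly open against its stop, and ease it back until its red pointers stand in the green band just below the mark, so that it would fall shut if let go. Finish while still holding the cover there, and leave the other things on the bench where they stand.

Things in the scene. Friction and masses are not known exactly. Their poses are not given: they have to be found in the camera images.
- cover (a joint): angle of the sample box's sprung aluminium cover, rad: 0 shut and level, grows as its front rises, stop at 1.6. Balance at 1.0 (white mark on the black quadrant, each side of the box): below it falls shut by itself, above it swings open. Green band 0.74 to 0.96, where the red pointers on the cover pass. Closing moment 0.41 N m at 0, 0.12 at 0.85, 0 at 1.0, -0.27 at 1.3; almost no friction
- cover_bar (a point): centre of the cover's black round bar, 14 mm thick, 120 long along y, 43 mm clear in front of the cover's front edge on two thin steel arms 100 mm apart; fingers go down between bar and cover, midway between the arms. 200 mm from the hinge line, 94 mm above the worktop when shut. Axes turn with the cover; at 0, x points back to the hinge, y left, z up
- cover_hinge (a point): middle of the cover's hinge line, at the back of the fixed white sample box (150 deep x 130 wide), 92 mm above the worktop; x points to the back of the box, y along the hinge line, z up. Bar centre at cover angle q in these axes: x = -0.200 cos q + 0.002 sin q, z = 0.200 sin q + 0.002 cos q
- sample_box: fixed white box, 150 deep x 130 wide, with all it carries, its cover (148 x 130 x 16 mm, 1.3 kg, top at 102 mm) included; origin under its centre, on the worktop; x to its back (hinge), y left, z up. A tall titrator (0.44 m) stands about 0.15 m to its left: keep the arm off it, taking the bar a little right of its middle if need be
- basket_knob (a point): grasp point of the steel wire basket: centre of the upright round blue knob, 16 mm in diameter and 34 high, on top of its rigid handle. Starts standing on the cover. Knob centre 122 mm above the underside, basket 64 (x) x 66 (y) x 44 mm, 0.12 kg. y points along the handle's bow, z up
- basket_bow (a point): underside of the middle of the handle's bow: a 6 mm bar along the basket's y, 48 mm long where straight, 99 mm above the basket's underside and 23 mm below the knob centre. Below it the opening is 60 mm wide and 53 mm high down to the basket's rim; the hook goes through it along the basket's x
- basket: the same loose basket; origin at the centre of its underside
- hook_seat (a point): lowest point of the hook's upper side, where the bow is to rest: 195 mm above the worktop, 70 mm in front of the stand's post. The hook is an 8 mm round rod along the stand's x; x points from the tip to the post, z up. The post is no higher than 204 mm
- hook_tip (a point): centre of the red ball, 12 mm in diameter, on the hook's upturned tip: 24 mm in front of the seat and 207 mm above the worktop (its top at 213)
- hook_stand: the fixed hook stand; origin at the foot of its post, x from the hook's tip to the post; dark base plate 12 mm thick, reaching 105 mm in front of the post, 60 wide
- filter_box: bystander: round white and blue box, 72 x 72 x 28 mm; origin under its centre
- timer: bystander: white timer, 50 x 60 x 16 mm; origin under its centre
- beaker_pp: bystander: clear plastic beaker, 48 x 52 x 58 mm; origin under its centre
- squeeze_bottle: bystander: wash bottle with red head, 67 x 67 x 170 mm; origin under its centre
Things that resemble listed ones, but are neither listed nor needed, are in the scene too. There is more than one size of the hook_stand; the job needs the larger.

How it is judged:
On the way, in this order (a step that is already met when the one before it is completed fails the run):
1. the basket hangs released by its bow on the hook (distance between basket_bow and hook_seat below 0.015 m and contact force between basket and hook_stand above 0.3 N and contact force between basket and the fingers below 0.05 N and contact force between basket and the arm below 0.05 N and angle between basket_knob's own z axis and vertical below 0.25 rad and linear speed of basket below 0.06 m/s), for 0.3 s.
2. the cover is raised past its balance point (value of joint cover above 1.02 rad), for 0.2 s.
At the end, for the whole second after the job is handed in: The basket hangs at rest and upright (within 0.25 rad) with its bow's underside within 15 mm of the hook's seat, touched only by the hook stand; the cover is held still by the robot, angle 0.74 to 0.96 rad (green band, balance at 1.0), with contact between robot and cover (all of step 1 and value of joint cover between 0.74 and 0.96 rad and velocity of joint cover between -0.1 and 0.1 rad/s and contact force between any of the fingers, the arm and sample_box above 0.1 N and contact force between basket and sample_box below 0.05 N); the arm keeps its last pose, push and grip.
It fails at once if the cover flies open towards its stop (beyond 1.5 rad) (value of joint cover above 1.5 rad).
It fails at once if the filter box is shifted by more than 30 mm (distance of filter_box from where it was at the start of the episode above 0.03 m).
It fails at once if the timer is shifted by more than 30 mm (distance of timer from where it was at the start of the episode above 0.03 m).
It fails at once if the beaker is shifted by more than 30 mm (distance of beaker_pp from where it was at the start of the episode above 0.03 m).
It fails at once if the squeeze bottle is shifted by more than 30 mm (distance of squeeze_bottle from where it was at the start of the episode above 0.03 m).
It also fails if it takes over 58 s, if anything falls off the work surface, if the arm or the gripper's body presses on something with over 40 N, if the wrist force passes 120 N, or if a joint passes its speed limit or range.

ROBOT

A 6-joint arm with a two-finger parallel gripper is mounted at the origin on a cart in front of the work surface, level with it; the furniture and walls round the work are solid. World frame = base frame: x ahead of the robot, y to its left, z up, the work surface at z = 0. Lengths are in m, angles in rad, forces in N, time in s.
With the tool pointing down it reaches from about 0.4 to 0.825 m from the base axis. Payload 7 kg.
Tool frame: the origin (TCP) lies between the finger pads; the fingertips stand 19 mm ahead of it and the grasp point (between the pads) is the TCP; x points along the fingers, y is the direction in which the jaws open and shut, and the axes are right-handed (so a half turn about x gives the same grasp; the last joint's range is limited). The gripper opens to 88 mm and grips with 3 to 60 N. Pads are 19 mm wide; open, the fingers measure 130 mm over their backs; the gripper's body (78 mm by 193 mm) begins 47 mm behind the grasp point.
Start: joints at [-1.004, 0.359, 0.012, 0, -1.224, -0.288], TCP at [0.186, -0.649, 0.246] pointing down, gripper open.
Joint ranges: [-3.07, 3.07], [-1.43, 2.12], [-1.02, 1.25], [-3.03, 1.67], [-3.05, -0], [-3.03, 3.03]. Speed limits (rad/s): [2.39, 2.39, 3.01, 3.14, 3.14, 3.14].

INTERFACE

Orientations are given as a rotation vector (axis times angle).
In Python, from bench import manip, optics, job gives the robot as it stands. The module is installed in compiled form; this text tells all that it offers.
- The arm moves only by the tool arm_command, never from a script. Its argument "moves" is a list of rows, each a list of 5 numbers: the gripper command: -1 is fully open, 1 is shut, values between are in proportion, then the shift along the world's x, y, z in units of 30 mm (1.0 is 30 mm), then the turn about the world's z in units of 6 degrees (1.0 is 6 degrees). A call has 1 to 8 rows; each row is the pose to reach, as a shift and turn from the pose commanded when the call began; what a row does not reach only later rows make up. A row lasts 1/12 s, in which the tool goes at most 41.7 mm and 7.16 degrees, less where a joint would pass 70% of its speed; a pose out of reach is approached as far as the arm can. A call with a gripper value outside its range is refused whole. The fingers move at their own pace and stop on an object; "newtons" is the grip in N (left out, the last holds). Time passes only in rows, so rows that repeat a pose let the fingers close. It gives the time, the measured TCP pose, the force and the opening at its end, in the units of the state.
- manip.observe(): the state, without advancing time (a new reading comes with each control period).
- optics.camera(name): name is "scene" or "top" or "wrist"; returns (picture, depth): 400x640x3 uint8, red, green, blue; 400x640 float32, m along the optical axis (not along the pixel's ray), 0 where there is no reading.
- optics.camera_info(name): a dict with "fx", "fy", "cx", "cy" (pixels), "R" (3x3) and "t" (3): a world point X has camera coordinates R X + t. Camera axes: x right, y down, z forward; pixel columns grow to the right and rows downward; lengths in m; the calibration is good to about 2 mm. A picture is of the moment at which its call begins: read the wrist's pose just before it. camera_info takes no time and is no camera call; for the wrist camera it gives the pose at the moment of the call.
- job.job_done(): hands the job in, once; it reports no verdict.
The state is a dict: "clock": time; "qpos": joint angles; "dq": joint speeds; "joint_efforts": joint torques, N m; "ee_pos": TCP position; "tcp_rot": TCP orientation; "force": force on the tool from outside, world axes, zero at the start; "torque": the same for the moment, N m; "width": finger opening in m.
Only numpy, scipy, OpenCV 4.12 (cv2) and the standard library are available. Lean on these libraries where they do the work, as an engineer would, in place of code of your own. Each camera call takes 0.05 s, during which the arm holds its last target.

## Working session

There is one attempt and no reset: what is moved stays moved. The work goes in short steps, Python scripts to look and compute and a tool call to move; the robot and the scene stay as the last step left them, time stands still between calls to the robot, and variables do not carry over. Pictures are saved under pics/ and viewed, and the job is handed in when it is done.

Besides the shell and the picture viewer there is one more tool, called as name([rows], argument=value, ...), one row to a line, values as JSON. arm_command: Moves the arm, as the interface text tells. Its arguments: {"type":"object","properties":{"moves":{"type":"array","items":{"type":"array","items":{"type":"number"}}},"newtons":{"type":"number"}},"required":["moves"]}

```bash
mkdir -p pics; cat > h.py <<'E'
import numpy as np,cv2
from bench import manip,optics,job
def cap(n,tag):
    i=optics.camera_info(n); p,d=optics.camera(n)
    np.savez(f'{tag}.npz',p=p,d=d,R=i['R'],t=i['t'],k=[i['fx'],i['fy'],i['cx'],i['cy']])
    cv2.imwrite(f'pics/{tag}.png',p[:,:,::-1]); return p,d
def ld(tag): return np.load(tag+'.npz')
def w(tag,u,v,z=None):
    f=ld(tag);fx,fy,cx,cy=f['k'];d=f['d'][int(v),int(u)] if z is None else z
    c=np.array([(u-cx)/fx*d,(v-cy)/fy*d,d]);return f['R'].T@(c-f['t'])
def crop(tag,x0,y0,x1,y1,s,out):
    p=ld(tag)['p'][y0:y1,x0:x1,::-1];cv2.imwrite(f'pics/{out}.png',cv2.resize(p,None,fx=s,fy=s,interpolation=cv2.INTER_CUBIC))
def onz(tag,u,v,z):
    f=ld(tag);fx,fy,cx,cy=f['k'];r=f['R'].T@np.array([(u-cx)/fx,(v-cy)/fy,1]);o=-f['R'].T@f['t'];return o+r*(z-o[2])/r[2]
def px(tag,X):
    f=ld(tag);fx,fy,cx,cy=f['k'];c=f['R']@np.array(X)+f['t'];return c[0]/c[2]*fx+cx,c[1]/c[2]*fy+cy
E
python3 - <<'E'
from h import *
np.set_printoptions(precision=4,suppress=True)
for n in('scene','top'):
    cap(n,n+'0'); f=ld(n+'0'); print(n,-f['R'].T@f['t'],f['R'],f['k'])
s=manip.observe();print(s)
E
```

```text
scene [-0.145  -0.8521  0.5001] [[ 0.6161 -0.7874  0.0222]
 [-0.3255 -0.2801 -0.9031]
 [ 0.7173  0.5492 -0.4289]] [385.1469 385.1469 318.0759 194.6627]
top [ 0.4006 -0.3835  0.9895] [[ 0.0231 -0.9997  0.0042]
 [-0.9946 -0.0234 -0.101 ]
 [ 0.1011 -0.0019 -0.9949]] [410.492  410.492  317.8924 206.3135]
{'clock': 0.1, 'qpos': array([-1.0039,  0.3593,  0.0112, -0.0003, -1.2241, -0.2881]), 'dq': array([-0.0003, -0.0021,  0.0034,  0.0006,  0.0017,  0.0001]), 'joint_efforts': array([ -0.0008, -58.4165,  29.375 ,   7.0156,   0.0101,  -0.0001]), 'ee_pos': array([ 0.1856, -0.6486,  0.2447]), 'tcp_rot': array([-0.2176,  1.5601,  0.2198]), 'force': array([-0.4135,  0.4118, -0.2895]), 'torque': array([ 0.025 , -0.0055,  0.0448]), 'width': 0.08762400241034234}
```

View pics/scene0.png

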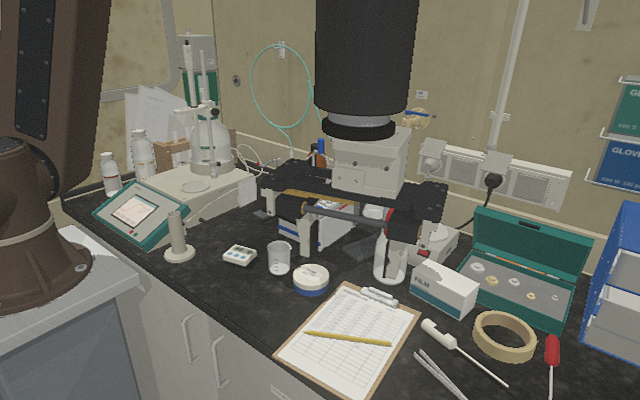

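View pics/top0.png

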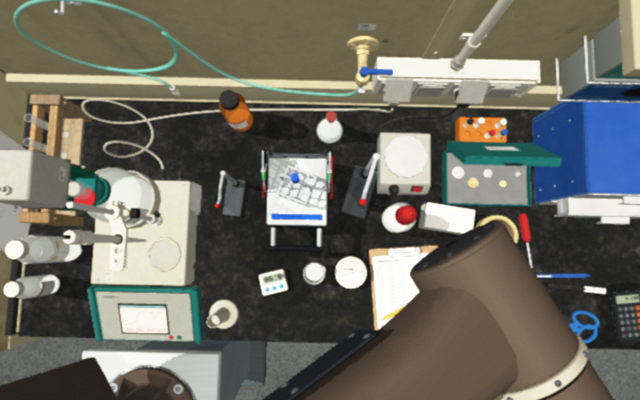

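The top view shows the sample box at about (298,190), one stand on its left (228,190), one on its right (362,185), the timer (273,282), beaker (314,272), filter box (350,272) and red-headed bottle (400,217). I'll enlarge it next.

```bash
python3 - <<'E'
from h import *
np.set_printoptions(precision=4,suppress=True)
crop('top0',200,100,430,300,3.4,'c1')
for n,u,v in [('knob',295,177),('Ltip',218,205),('Rtip',363,204),('Rpost',376,156),('Lpost',223,174),('barL',272,236),('barR',323,236),('bottle',405,214),('titr',118,225),('coverFL',272,217),('redcap',330,117)]:
    print(n,w('top0',u,v))
E
```

```text
knob [ 0.53   -0.3414  0.2411]
Ltip [ 0.4832 -0.1812  0.1557]
Rtip [ 0.4863 -0.471   0.2098]
Rpost [ 0.5813 -0.4956  0.2054]
Lpost [ 0.5485 -0.1871  0.1502]
barL [ 0.4242 -0.2873  0.0985]
barR [ 0.4297 -0.3992 -0.0001]
bottle [ 0.473  -0.5612  0.1638]
titr [ 0.432  -0.0427  0.2842]
coverFL [ 0.4647 -0.287   0.1087]
redcap [ 0.6872 -0.4071  0.1132]
```

View pics/c1.png

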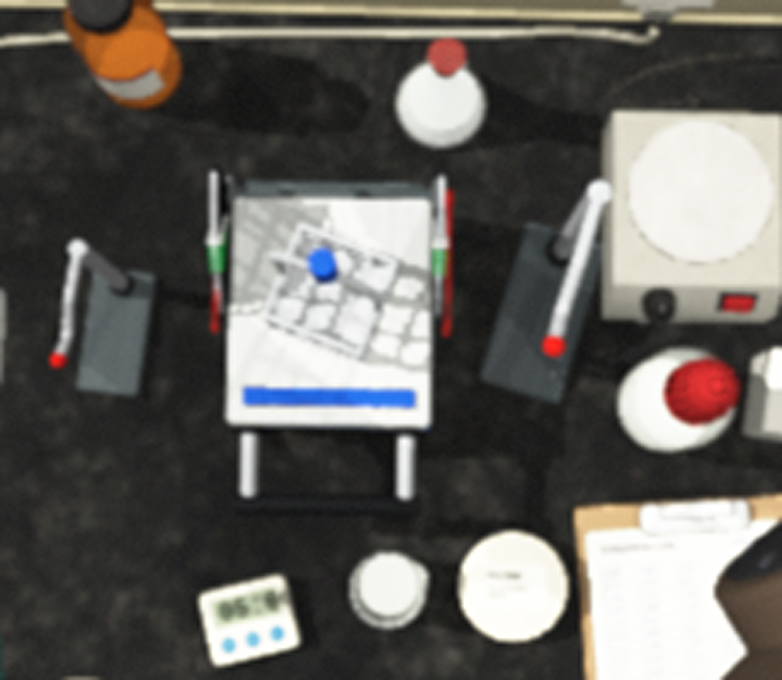

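```bash
python3 - <<'E'
from h import *
from scipy.spatial.transform import Rotation as Ro
np.set_printoptions(precision=4,suppress=True)
s=manip.observe();print(Ro.from_rotvec(s['tcp_rot']).as_matrix())
cap('wrist','wr0');f=ld('wr0');print(-f['R'].T@f['t'],f['R'],f['k'])
# knob blue mask centroid
p=ld('top0')['p'].astype(int);m=(p[:,:,2]>p[:,:,0]+60);ys,xs=np.nonzero(m[165:190,280:312]);print(xs.mean()+280,ys.mean()+165,len(xs),onz('top0',xs.mean()+280,ys.mean()+165,.236))
m=(p[:,:,0]>p[:,:,1]+80);ys,xs=np.nonzero(m[195:212,355:372]);print(xs.mean()+355,ys.mean()+195,len(xs),onz('top0',xs.mean()+355,ys.mean()+195,.208))
E
```

```text
[[-0.0006 -0.2751  0.9614]
 [ 0.0013  0.9614  0.2751]
 [-1.      0.0014 -0.0002]]
[ 0.1098 -0.6708  0.3852] [[-0.276   0.9612  0.0021]
 [ 0.9192  0.2633  0.2929]
 [ 0.281   0.0827 -0.9561]] [326.4233 326.4233 322.3264 198.0879]
294.27536231884056 177.20289855072463 69 [ 0.5305 -0.3397  0.236 ]
362.3235294117647 201.41176470588235 34 [ 0.4915 -0.4698  0.208 ]
```

View pics/wr0.png

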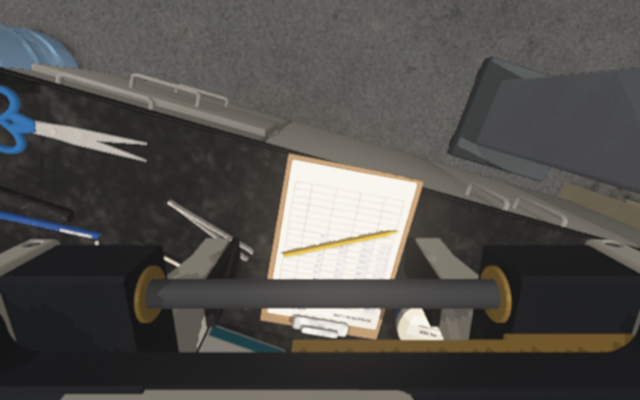

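arm_command([
  [-1,0,0,1.3,0],
  [-1,0.3,0.2,2.6,0],
  [-1,1.2,0.8,3.8,-0.5],
  [-1,2.2,1.5,4.5,-1],
  [-1,3.2,2.2,5,-2],
  [-1,4.2,2.9,5.5,-3],
  [-1,5.2,3.6,5.8,-4],
  [-1,6.2,4.3,5.8,-5],
])

```text
clock: 0.82
ee_pos: [0.3733, -0.519, 0.4224]
tcp_rot: [0.194, 1.559, -0.198]
force: [0.4, -0.8, 0.6]
width: 0.0876
```

arm_command([
  [-1,1,0.8,0,0],
  [-1,2,1.6,0,0],
  [-1,3,2.4,0,0],
  [-1,4,3.2,0,0],
  [-1,5,4,0,0],
  [-1,6.3,4.7,0,0],
  [-1,6.3,4.7,0,0],
  [-1,6.3,4.7,0,0],
])

```text
clock: 1.48
ee_pos: [0.5628, -0.377, 0.4178]
tcp_rot: [0.19, 1.565, -0.189]
force: [-1.1, 0.2, -0.4]
width: 0.0873
```

```bash
python3 - <<'E'
from h import *
cap('wrist','wr1');cap('scene','scene1')
print(manip.observe())
crop('scene1',240,100,480,300,3.3,'c2')
E
```

```text
{'clock': 1.5833, 'qpos': array([-3.06731730e-01,  3.13883285e-01,  3.29135085e-01,  1.34847309e-04,
       -1.58705336e+00, -1.50826051e+00]), 'dq': array([-0.02402371, -0.01637073, -0.00345476,  0.00205407, -0.00027386,
        0.00132858]), 'joint_efforts': array([ 1.18722148e+00, -5.53223598e+01,  3.10234237e+01,  7.26737022e+00,
       -4.11156937e-02, -3.07110243e-02]), 'ee_pos': array([ 0.56071535, -0.37883529,  0.41906239]), 'tcp_rot': array([ 0.19177417,  1.56329536, -0.1916923 ]), 'force': array([-0.99250539,  0.23804954,  0.25727423]), 'torque': array([-0.02432064,  0.0250763 , -0.05437007]), 'width': 0.08729795222577766}
```

View pics/wr1.png

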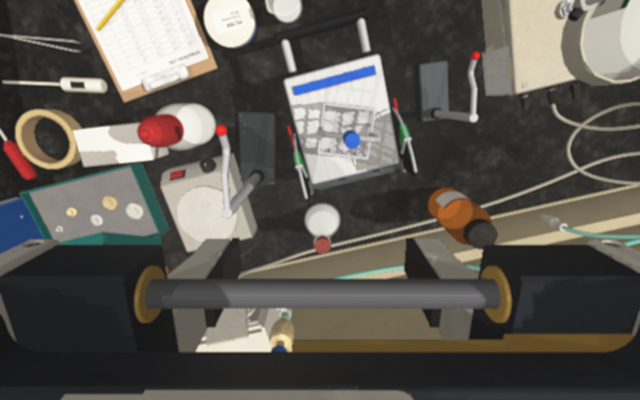

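View pics/c2.png

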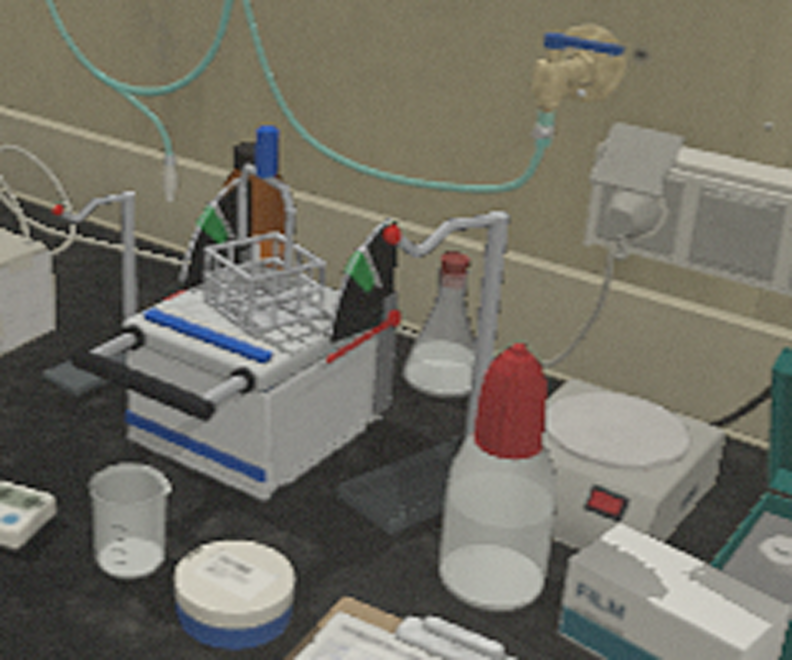

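```bash
python3 - <<'E'
from h import *
np.set_printoptions(precision=4,suppress=True)
crop('scene1',285,130,365,200,9,'c3');crop('wr1',280,60,420,210,5,'c4')
k=np.array([.5305,-.3405,0.224])
for deg in (-20,70):
    a=np.radians(deg);y=np.array([-np.sin(a),np.cos(a),0])
    for s in(-.03,.03):
        for dz in(-.025,-.075):
            q=k+y*s+[0,0,dz];u=np.array(px('scene1',q));print(deg,s,dz,(u-[285,130])*9, (np.array(px('wr1',q))-[280,60])*5)
print((np.array(px('scene1',k))-[285,130])*9,(np.array(px('wr1',k))-[280,60])*5)
E
```

```text
-20 -0.03 -0.025 [387.396  263.5752] [200.6814 364.9934]
-20 -0.03 -0.075 [380.9414 446.4575] [201.7697 344.7588]
-20 0.03 -0.025 [262.9652 194.517 ] [474.0352 395.153 ]
-20 0.03 -0.075 [259.6667 370.0782] [442.7513 371.4448]
70 -0.03 -0.025 [420.1952 209.8124] [320.1718 515.4963]
70 -0.03 -0.075 [413.2444 386.5784] [307.3502 478.2472]
70 0.03 -0.025 [223.7866 247.1249] [356.1714 237.9666]
70 0.03 -0.075 [221.2831 428.7238] [338.4201 232.7459]
[326.0794 135.3291] [346.9676 393.4853]
```

View pics/c3.png

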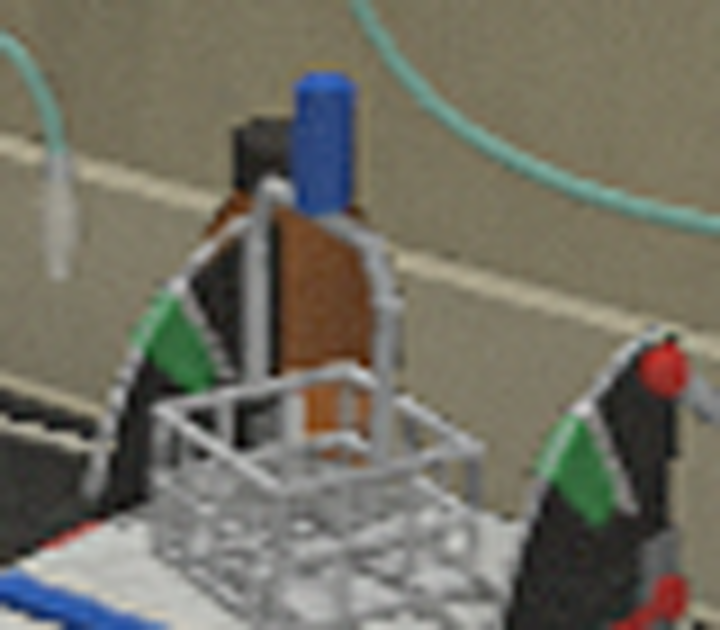

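View pics/c4.png

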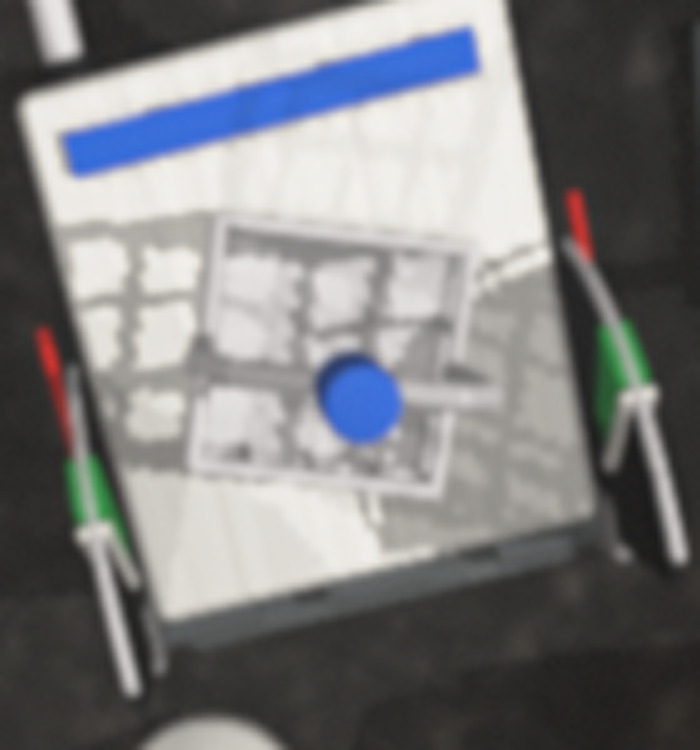

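```bash
python3 - <<'E'
from h import *
np.set_printoptions(precision=4,suppress=True)
crop('wr1',190,100,270,230,5,'c5')
print('top post',onz('top0',375.9,155.3,.202),'tip',onz('top0',362.5,201.5,.209))
p=ld('wr1')['p'].astype(int);m=(p[:,:,0]>p[:,:,1]+80);ys,xs=np.nonzero(m[120:140,212:232]);print(xs.mean()+212,ys.mean()+120,onz('wr1',xs.mean()+212,ys.mean()+120,.209))
m=(p[:,:,2]>p[:,:,0]+60);ys,xs=np.nonzero(m[125:155,338:365]);print(xs.mean()+338,ys.mean()+125,onz('wr1',xs.mean()+338,ys.mean()+125,.238))
ps=ld('scene1')['p'].astype(int);m=(ps[:,:,2]>ps[:,:,0]+60);ys,xs=np.nonzero(m[130:160,310:330]);u,v=xs.mean()+310,ys.mean()+130;print(u,v,onz('scene1',u,v,.224))
m=(ps[:,:,0]>ps[:,:,1]+60);ys,xs=np.nonzero(m[160:180,350:366]);u,v=xs.mean()+350,ys.mean()+160;print(u,v,onz('scene1',u,v,.207))
E
```

```text
top post [ 0.5835 -0.4959  0.202 ] tip [ 0.4912 -0.4701  0.209 ]
220.77227722772278 129.9009900990099 [ 0.4913 -0.4691  0.209 ]
351.7239819004525 139.84162895927602 [ 0.5303 -0.3393  0.238 ]
320.4555555555556 145.34444444444443 [ 0.5275 -0.3406  0.224 ]
358.27272727272725 170.5 [ 0.4904 -0.4682  0.207 ]
```

View pics/c5.png

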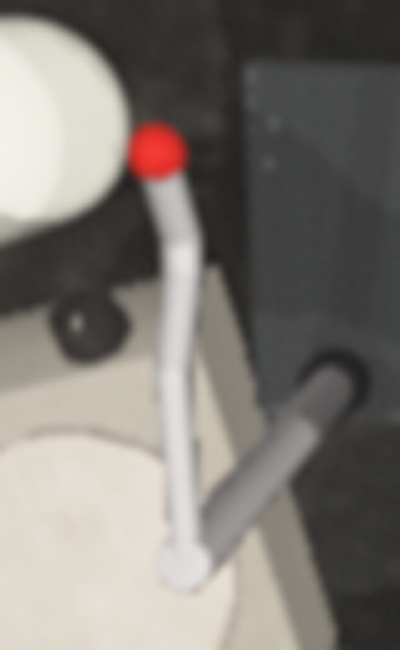

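arm_command([
  [-0.1,-0.5,0.7,-0.8,-1],
  [-0.1,-1,1.3,-1.6,-1],
  [-0.1,-1,1.3,-2.8,-1],
  [-0.1,-1,1.3,-3.6,-1],
  [-0.1,-1,1.3,-4,-1],
  [-0.1,-1,1.3,-4,-1],
  [-0.1,-1,1.3,-4,-1],
])

```text
clock: 2.17
ee_pos: [0.5297, -0.3409, 0.3]
tcp_rot: [0.275, 1.554, -0.276]
force: [0.6, -0.2, 0.4]
width: 0.0504
```

```bash
python3 - <<'E'
from h import *
from scipy.spatial.transform import Rotation as Ro
np.set_printoptions(precision=4,suppress=True)
s=manip.observe();m=Ro.from_rotvec(s['tcp_rot']).as_matrix();print(s['ee_pos'],np.degrees(np.arctan2(-m[0,1],m[1,1])),s['width'])
print('post wr',onz('wr1',227,212.4,.202))
cap('wrist','wr2')
cap('scene','scene2');crop('scene2',285,80,405,200,5,'c6')
E
```

```text
[ 0.5297 -0.3409  0.3   ] -20.104020016862467 0.05036838086754017
post wr [ 0.5821 -0.4949  0.202 ]
```

View pics/c6.png

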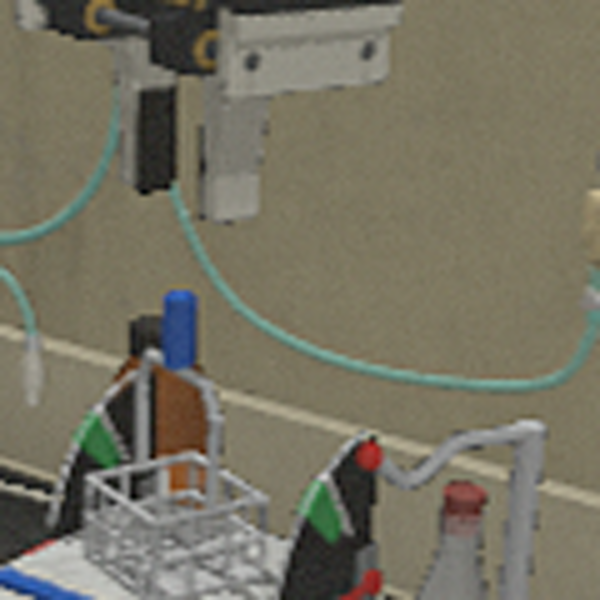

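View pics/wr2.png

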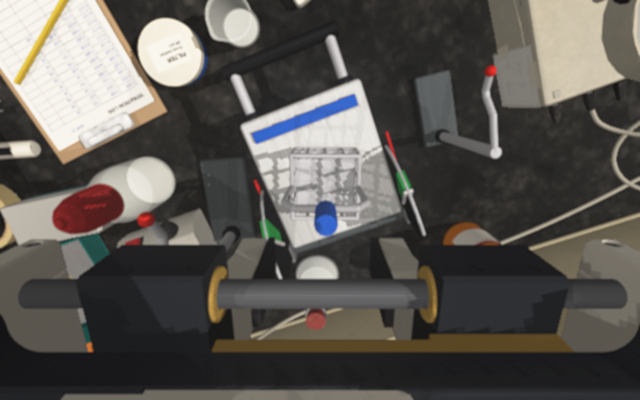

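arm_command([
  [-0.1,0,0,-0.9,0],
  [-0.1,0,0,-1.7,0],
  [-0.1,0,0,-2.1,0],
  [-0.1,0,0,-2.3,0],
  [-0.1,0,0,-2.3,0],
  [0.4,0,0,-2.3,0],
  [1,0,0,-2.3,0],
  [1,0,0,-2.3,0],
], newtons=20)

```text
clock: 2.93
ee_pos: [0.5314, -0.3402, 0.232]
tcp_rot: [0.274, 1.551, -0.274]
force: [0.3, 0.7, -0.2]
width: 0.0334
```

arm_command([
  [1,0,0,0,0],
  [1,0,0,0,0],
  [1,0,0,0,0],
  [1,0,0,0,0],
])

```text
clock: 3.27
ee_pos: [0.531, -0.3398, 0.231]
tcp_rot: [0.274, 1.553, -0.274]
force: [-0.2, 2.0, 2.2]
width: 0.0156
```

arm_command([
  [1,0,0,0.5,0],
  [1,0,0,1.3,0],
  [1,0,0,2.3,0],
  [1,0,0,3.3,0],
  [1,0,0,4.3,0.3],
  [1,-0.5,-0.6,4.3,0.5],
  [1,-1,-1.2,4.3,0.67],
  [1,-1.5,-1.9,4.3,0.67],
])

```text
clock: 3.93
ee_pos: [0.4855, -0.3968, 0.36]
tcp_rot: [0.217, 1.559, -0.217]
force: [-0.2, -0.2, -1.5]
width: 0.0155
```

arm_command([
  [1,-0.5,-0.6,0,0],
  [1,-1,-1.3,0,0],
  [1,-1.3,-1.7,0,0],
  [1,-1.47,-1.93,0,0],
  [1,-1.47,-1.93,0,0],
  [1,-1.47,-1.93,0,0],
  [1,-1.47,-1.93,0,0],
])

```text
clock: 4.52
ee_pos: [0.4421, -0.4543, 0.3594]
tcp_rot: [0.219, 1.56, -0.219]
force: [0.0, 0.2, -0.0]
width: 0.0156
```

```bash
python3 - <<'E'
from h import *
np.set_printoptions(precision=4,suppress=True)
print(manip.observe()['ee_pos'])
cap('wrist','wr3');cap('top','top3');cap('scene','scene3');crop('scene3',280,60,460,210,4,'c7')
print('bottle',onz('top0',397.6,217.6,.09))
E
```

```text
[ 0.4421 -0.4543  0.3594]
bottle [ 0.4712 -0.5609  0.09  ]
```

View pics/c7.png

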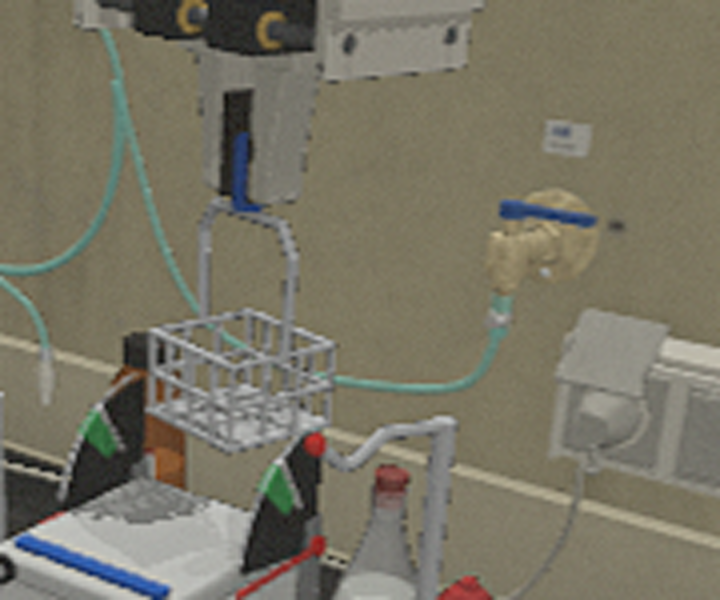

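View pics/wr3.png

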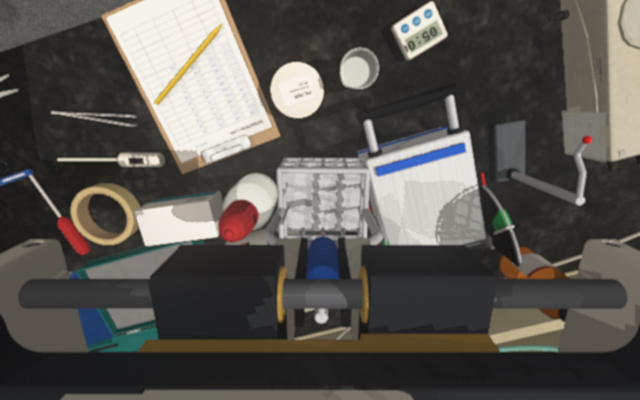

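arm_command([
  [1,0,0,-0.8,0],
  [1,0,0,-1.8,0],
  [1,0,0,-2.8,0],
  [1,0,0,-3.4,0],
  [1,0,0,-3.57,0],
  [1,0,0,-3.57,0],
  [1,0,0,-3.57,0],
])

```text
clock: 5.25
ee_pos: [0.4423, -0.4551, 0.2537]
tcp_rot: [0.218, 1.559, -0.219]
force: [0.2, -0.0, -0.7]
width: 0.0152
```

```bash
python3 - <<'E'
from h import *
print(manip.observe()['ee_pos'],manip.observe()['force'])
cap('scene','scene4');crop('scene4',300,110,420,220,6,'c8')
E
```

```text
[ 0.44234349 -0.45506712  0.2536797 ] [ 0.1743203  -0.01387737 -0.68010564]
```

View pics/c8.png

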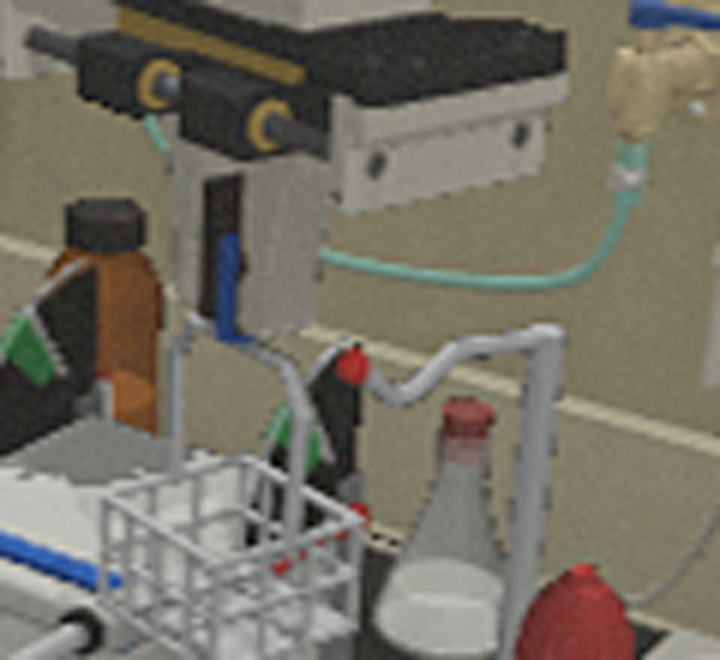

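Basket handle stands in front of the red tip (352,365 in the crop). Thread forward along the hook axis.

arm_command([
  [1,0.4,-0.11,0,0],
  [1,0.9,-0.26,0,0],
  [1,1.4,-0.4,0,0],
  [1,1.9,-0.55,0,0],
  [1,2.2,-0.63,0,0],
  [1,2.4,-0.69,0,0],
  [1,2.4,-0.69,0,0],
  [1,2.4,-0.69,0,0],
])

```text
clock: 5.97
ee_pos: [0.5136, -0.4755, 0.2525]
tcp_rot: [0.219, 1.56, -0.219]
force: [0.4, -0.0, -1.7]
width: 0.0156
```

```bash
python3 - <<'E'
from h import *
print(manip.observe()['ee_pos'],manip.observe()['force'])
cap('scene','scene5');crop('scene5',300,110,420,220,6,'c9')
E
```

```text
[ 0.51364543 -0.47545961  0.25254454] [ 0.43978047 -0.03366188 -1.66065161]
```

View pics/c9.png

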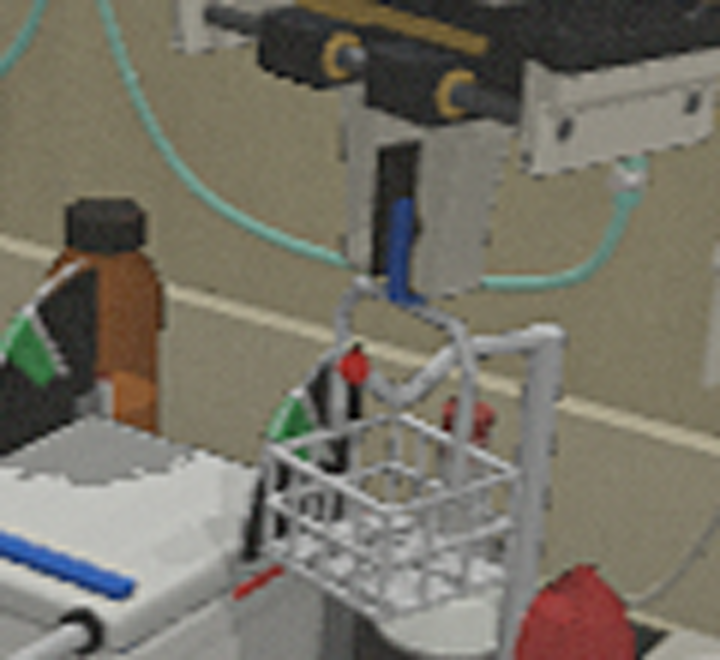

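arm_command([
  [1,0,0,-0.3,0],
  [1,0,0,-0.55,0],
  [1,0,0,-0.75,0],
  [1,0,0,-0.87,0],
  [1,0,0,-0.93,0],
  [1,0,0,-0.93,0],
  [1,0,0,-0.93,0],
])

```text
clock: 6.6
ee_pos: [0.5136, -0.4756, 0.2247]
tcp_rot: [0.219, 1.559, -0.219]
force: [0.5, 0.1, 0.8]
width: 0.0157
```

```bash
python3 - <<'E'
from h import *
print(manip.observe()['ee_pos'],manip.observe()['force'])
cap('scene','scene6');crop('scene6',300,110,420,220,6,'c10')
E
```

```text
[ 0.5136427  -0.47558704  0.22473602] [0.48954446 0.14051279 0.77943159]
```

View pics/c10.png

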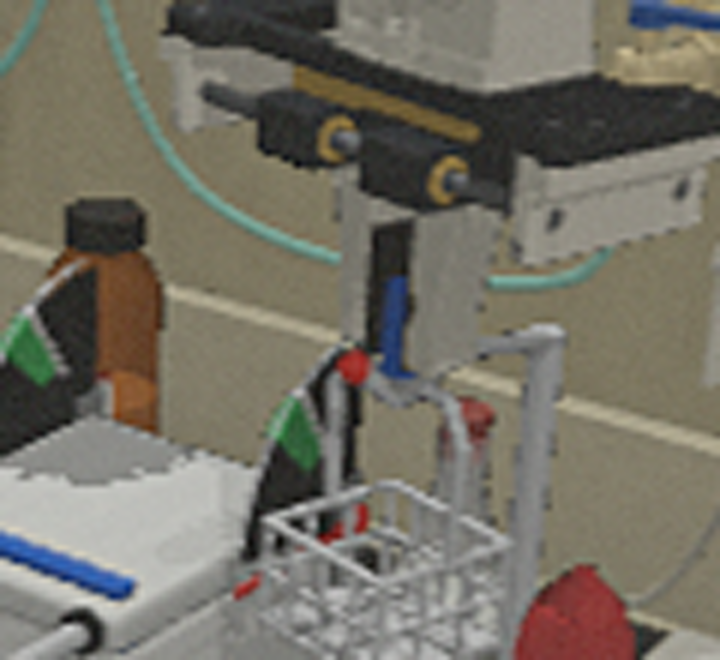

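arm_command([
  [1,0,0,-0.04,0],
  [1,0,0,-0.07,0],
  [1,0,0,-0.07,0],
  [1,0,0,-0.07,0],
], newtons=5)

```text
clock: 6.98
ee_pos: [0.5143, -0.4758, 0.2238]
tcp_rot: [0.218, 1.558, -0.22]
force: [0.2, 1.8, 4.8]
width: 0.0155
```

Contact confirmed. I'll open slowly and only part-way, so there's no kick.

arm_command([
  [0.6,0,0,0,0],
  [0.5,0,0,0,0],
  [0.4,0,0,0,0],
  [0.3,0,0,0,0],
  [0.1,0,0,0,0],
  [0.1,0,0,0,0],
  [0.1,0,0,0,0],
  [0.1,0,0,0,0],
])

```text
clock: 7.65
ee_pos: [0.5136, -0.4755, 0.2223]
tcp_rot: [0.219, 1.56, -0.219]
force: [-0.2, -0.7, 0.1]
width: 0.0391
```

```bash
python3 - <<'E'
from h import *
print(manip.observe()['ee_pos'],manip.observe()['force'],manip.observe()['width'])
cap('scene','scene7');crop('scene7',300,110,420,220,6,'c11')
E
```

```text
[ 0.5136036  -0.47551425  0.22234616] [-0.19995117 -0.69779062  0.14935201] 0.039068124236061375
```

View pics/c11.png

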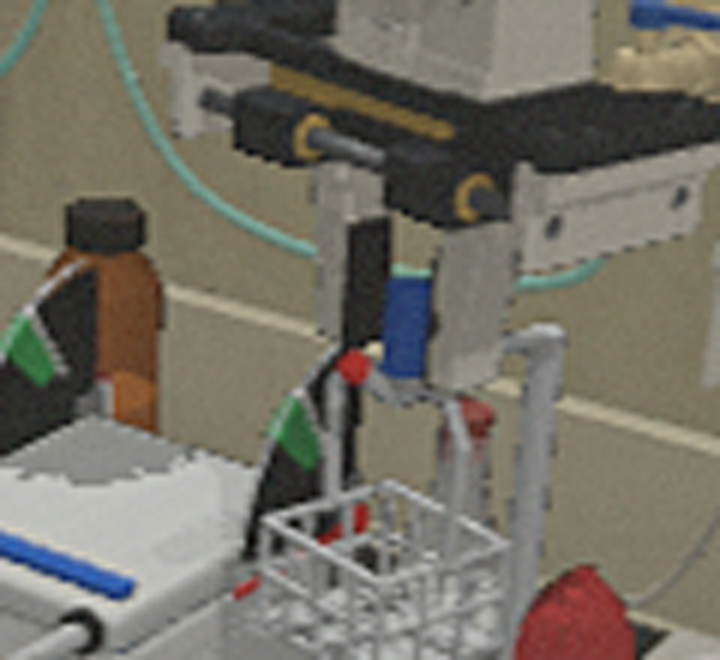

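arm_command([
  [0.1,0,0,0.2,0],
  [0.1,0,0,0.6,0],
  [0.1,0,0,1.2,0],
  [0.1,0,0,2,0],
  [0.1,0,0,3,0],
  [0.1,0,0,4,0],
  [0.1,0,0,4.6,0],
  [0.1,0,0,4.6,0],
])

```text
clock: 8.37
ee_pos: [0.5144, -0.4768, 0.3677]
tcp_rot: [0.215, 1.552, -0.223]
force: [-1.6, -0.1, 0.5]
width: 0.0391
```

```bash
python3 - <<'E'
from h import *
print(manip.observe()['ee_pos'],manip.observe()['force'],manip.observe()['width'],manip.observe()['qpos'])
cap('scene','scene8');crop('scene8',260,110,420,230,5,'c12')
E
```

```text
[ 0.51444611 -0.47675003  0.36772729] [-1.60398224 -0.12367375  0.52082327] 0.03914694659121162 [-0.46933015  0.35479207  0.27583861  0.00201827 -1.48273758 -1.38084682]
```

View pics/c12.png

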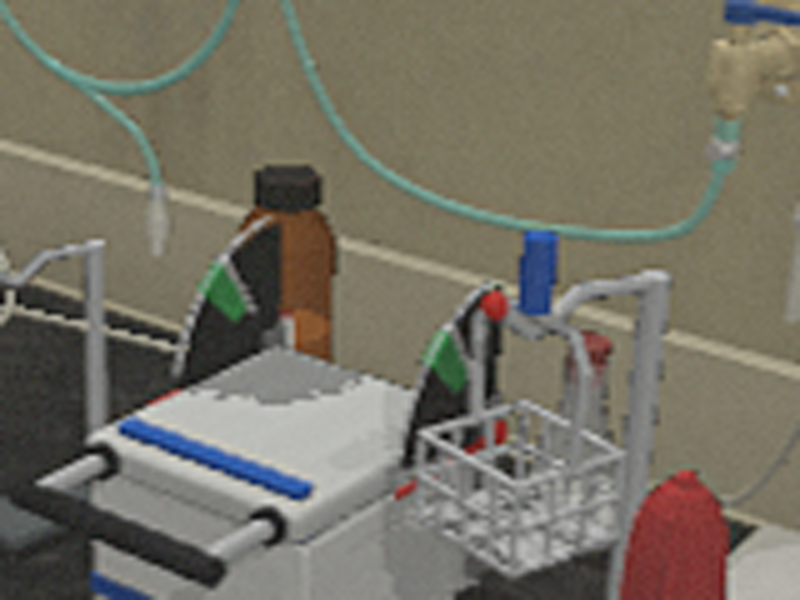

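```bash
python3 - <<'E'
from h import *
np.set_printoptions(precision=4,suppress=True)
crop('top0',255,160,340,260,8,'c13')
E
```

```text
(no output)
```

View pics/c13.png

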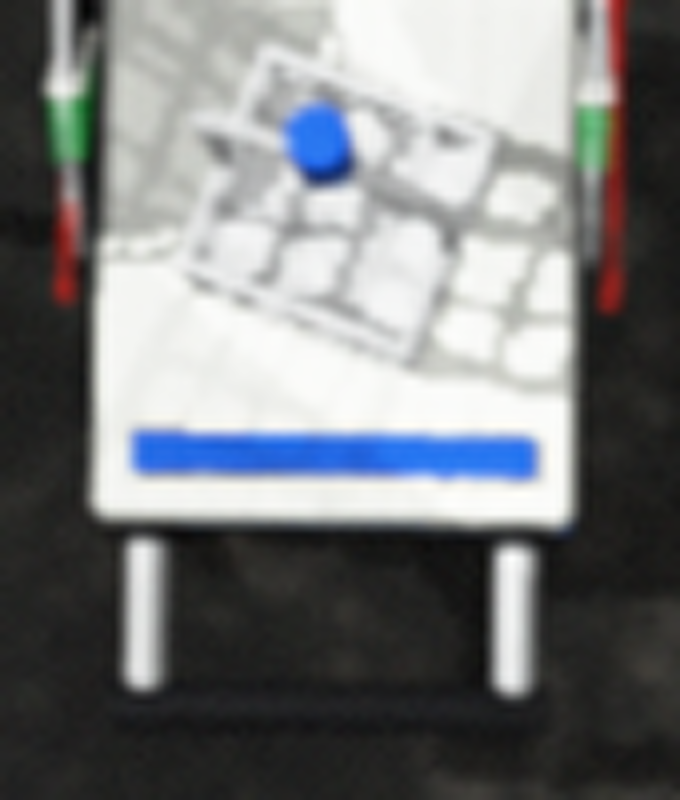

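```bash
python3 - <<'E'
from h import *
cap('wrist','wr8')
crop('wr8',330,0,530,150,4,'c14')
E
```

```text
(no output)
```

View pics/wr8.png

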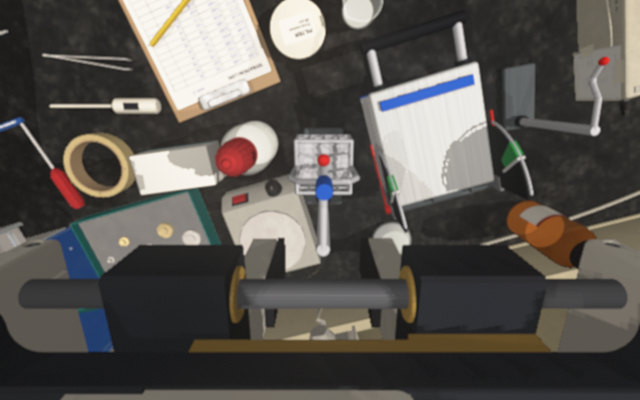

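```bash
python3 - <<'E'
from h import *
np.set_printoptions(precision=4,suppress=True)
g=lambda u,v,z:onz('top0',u/8+255,v/8+160,z)
print('bar L,R',g(115,706,.098),g(542,710,.098))
print('stripe',g(133,452,.102),g(537,458,.102))
print('front corners',g(92,518,.102),g(574,527,.102))
print('armends',g(144,690,.096),g(513,697,.096))
for tag in('scene8',):
  for n,u,v in[('barL',30,495),('barR',210,570)]:
    U,V=u/5+260,v/5+110;print(n,U,V,onz(tag,U,V,.094),w(tag,U,V))
E
```

```text
bar L,R [ 0.3977 -0.2825  0.098 ] [ 0.3993 -0.3977  0.098 ]
stripe [ 0.4662 -0.2854  0.102 ] [ 0.4672 -0.3948  0.102 ]
front corners [ 0.4481 -0.275   0.102 ] [ 0.4487 -0.4052  0.102 ]
armends [ 0.4022 -0.2899  0.096 ] [ 0.4026 -0.3898  0.096 ]
barL 266.0 209.0 [ 0.3975 -0.2893  0.094 ] [ 0.3916 -0.2953  0.0984]
barR 302.0 224.0 [ 0.398  -0.3955  0.094 ] [ 0.3965 -0.3967  0.0952]
```

```bash
python3 - <<'E'
from h import *
crop('scene8',250,170,340,240,8,'c15')
E
```

```text
(no output)
```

View pics/c15.png

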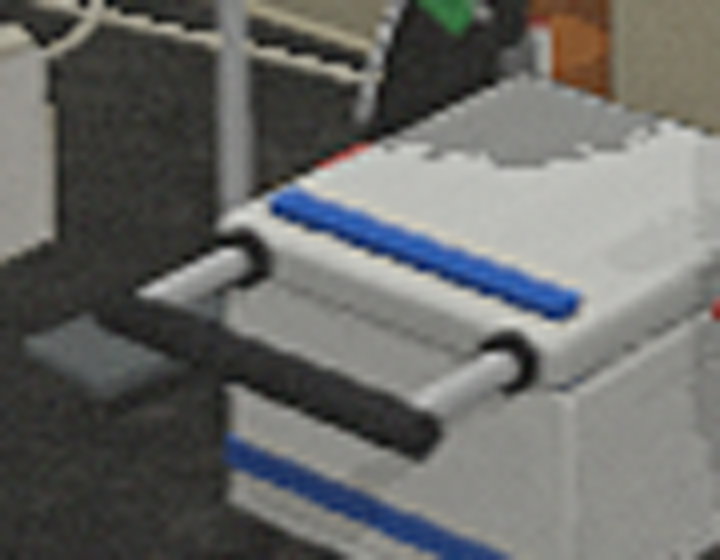

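arm_command([
  [0.18,-0.4,0.5,0,1.1],
  [0.18,-0.9,1.0,0,2.2],
  [0.18,-1.4,1.6,0,3.3],
  [0.18,-1.9,2.2,0,4.4],
  [0.18,-2.4,2.8,0,5.5],
  [0.18,-2.9,3.4,0,6.6],
  [0.18,-3.4,4.0,0,7.7],
  [0.18,-3.8,4.5,0,8.8],
])

```text
clock: 9.13
ee_pos: [0.3981, -0.3393, 0.3599]
tcp_rot: [-0.506, 1.511, 0.508]
force: [0.8, 0.2, 0.1]
width: 0.0358
```

arm_command([
  [0.18,0,0,0,1.1],
  [0.18,0,0,0,2.2],
  [0.18,0,0,0,3.3],
  [0.18,0,0,0,4.4],
  [0.18,0,0,0,5.5],
  [0.18,0,0,0,6.6],
  [0.18,0,0,0,7.7],
  [0.18,0,0,0,8.95],
])

```text
clock: 9.8
ee_pos: [0.3992, -0.3402, 0.3598]
tcp_rot: [-1.214, 1.206, 1.217]
force: [-0.3, 0.4, -0.5]
width: 0.036
```

arm_command([
  [0.18,0,0,0,0],
  [0.18,0,0,0,0],
  [0.18,0,0,0,0],
])

```text
clock: 10.05
ee_pos: [0.3994, -0.3404, 0.3601]
tcp_rot: [-1.208, 1.21, 1.209]
force: [-0.1, 0.2, -0.0]
width: 0.0363
```

```bash
python3 - <<'E'
from h import *
from scipy.spatial.transform import Rotation as Ro
np.set_printoptions(precision=4,suppress=True)
s=manip.observe();m=Ro.from_rotvec(s['tcp_rot']).as_matrix();print(s['ee_pos'],np.degrees(np.arctan2(-m[0,1],m[1,1])),s['width'],s['force'],s['qpos'])
cap('wrist','wr9');cap('scene','scene9')
E
```

```text
[ 0.3994 -0.3404  0.3601] 89.91577367721942 0.03633309833611165 [-0.1295  0.1572 -0.0478] [-0.3318  0.0536 -0.1206 -0.0001 -1.3974  0.3303]
```

View pics/wr9.png

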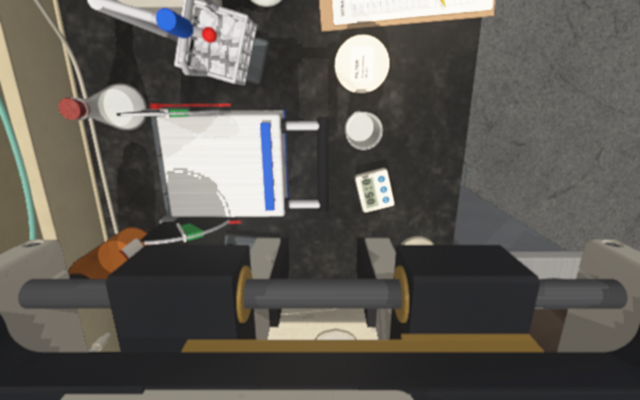

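View pics/scene9.png

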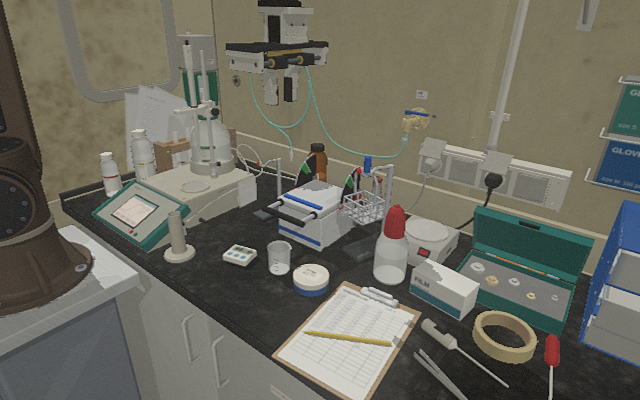

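```bash
python3 - <<'E'
from h import *
np.set_printoptions(precision=4,suppress=True)
print(onz('wr9',323,118,.098),onz('wr9',323,210,.098),onz('wr9',302,205,.096),onz('wr9',302,126,.096))
crop('wr9',240,90,400,240,5,'c16')
E
```

```text
[ 0.3988 -0.3968  0.098 ] [ 0.3988 -0.28    0.098 ] [ 0.4262 -0.2863  0.096 ] [ 0.4243 -0.3873  0.096 ]
```

View pics/c16.png

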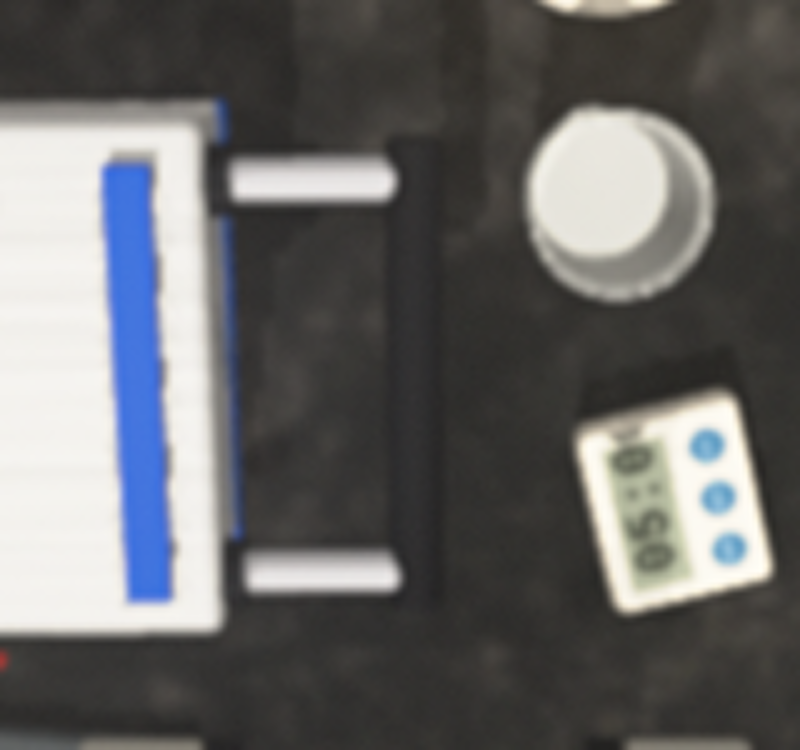

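arm_command([
  [0.18,0,0,-1.2,0],
  [0.18,0,0,-2.5,0],
  [0.18,0,0,-3.8,0],
  [0.18,0,0,-5,0],
  [0.18,0,0,-5.8,0],
  [0.18,0,0,-6.2,0],
  [0.18,0,0,-6.4,0],
  [0.18,0,0,-6.4,0],
])

```text
clock: 10.82
ee_pos: [0.3991, -0.3403, 0.1673]
tcp_rot: [-1.208, 1.21, 1.212]
force: [0.5, -0.2, 0.4]
width: 0.0359
```

```bash
python3 - <<'E'
from h import *
np.set_printoptions(precision=4,suppress=True)
print(manip.observe()['ee_pos'])
cap('scene','scene10');crop('scene10',230,110,370,240,5,'c17')
E
```

```text
[ 0.3991 -0.3403  0.1673]
```

View pics/c17.png

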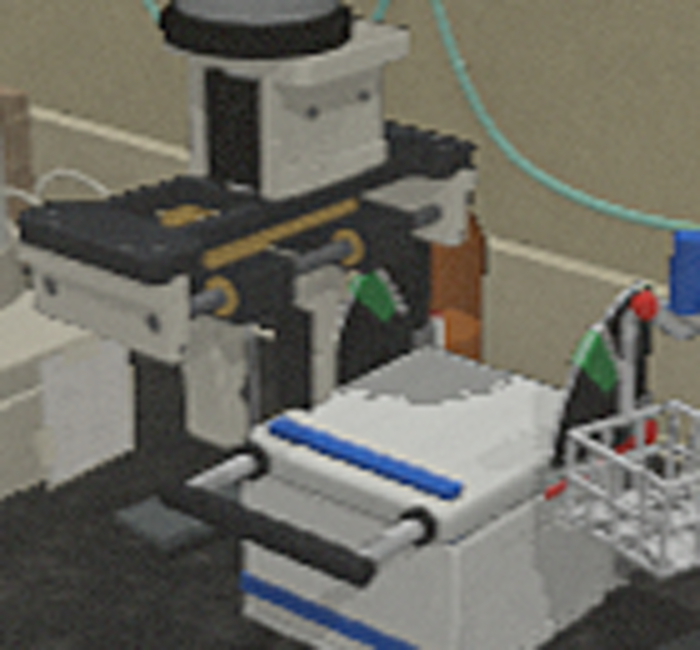

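arm_command([
  [0.18,0,0,-0.6,0],
  [0.18,0,0,-1.2,0],
  [0.18,0,0,-1.7,0],
  [0.18,0,0,-2.1,0],
  [0.18,0,0,-2.4,0],
  [0.18,0,0,-2.4,0],
  [0.18,0,0,-2.4,0],
])

```text
clock: 11.45
ee_pos: [0.4001, -0.3408, 0.0972]
tcp_rot: [-1.212, 1.208, 1.211]
force: [1.2, -0.4, -0.2]
width: 0.0358
```

arm_command([
  [0.4,0,0,0,0],
  [0.6,0,0,0,0],
  [1,0,0,0,0],
  [1,0,0,0,0],
  [1,0,0,0,0],
  [1,0,0,0,0],
  [1,0,0,0,0],
  [1,0,0,0,0],
], newtons=15)

```text
clock: 12.12
ee_pos: [0.3993, -0.3406, 0.0966]
tcp_rot: [-1.211, 1.208, 1.212]
force: [-3.0, -1.2, 5.3]
width: 0.0131
```

```bash
python3 - <<'E'
from h import *
np.set_printoptions(precision=4,suppress=True)
s=manip.observe();print(s['ee_pos'],s['force'],s['torque'],s['width'])
b=s['ee_pos']
print('rel from shut, units of 30mm')
for q in(.1,.2,.3,.4,.5,.6,.7,.8,.85,.9,1,1.06,1.1): print(q,np.round((-.2*np.cos(q)+.002*np.sin(q)+.2)/.03,2),np.round((.2*np.sin(q)+.002*np.cos(q)-.002)/.03,2))
E
```

```text
[ 0.3993 -0.3406  0.0966] [-3.0211 -1.15    5.3238] [-0.2292  1.4816  0.0415] 0.013142371059396623
rel from shut, units of 30mm
0.1 0.04 0.67
0.2 0.15 1.32
0.3 0.32 1.97
0.4 0.55 2.59
0.5 0.85 3.19
0.6 1.2 3.75
0.7 1.61 4.28
0.8 2.07 4.76
0.85 2.32 4.99
0.9 2.57 5.2
1 3.12 5.58
1.06 3.47 5.78
1.1 3.7 5.9
```

arm_command([
  [1,0.01,0,0.35,0],
  [1,0.04,0,0.67,0],
  [1,0.09,0,1.0,0],
  [1,0.15,0,1.32,0],
  [1,0.23,0,1.65,0],
  [1,0.32,0,1.97,0],
  [1,0.32,0,1.97,0],
  [1,0.32,0,1.97,0],
])

```text
clock: 12.78
ee_pos: [0.4082, -0.3405, 0.1562]
tcp_rot: [-1.21, 1.209, 1.212]
force: [-4.8, -4.2, 0.1]
width: 0.0137
```

```bash
python3 - <<'E'
from h import *
np.set_printoptions(precision=4,suppress=True)
s=manip.observe();print(s['ee_pos'],s['force'],s['torque'],s['width'])
cap('scene','scene11');crop('scene11',230,90,390,240,5,'c18')
E
```

```text
[ 0.4082 -0.3405  0.1562] [-4.825  -4.1773  0.0532] [-1.327   2.0921  0.0372] 0.013652429529672412
```

View pics/c18.png

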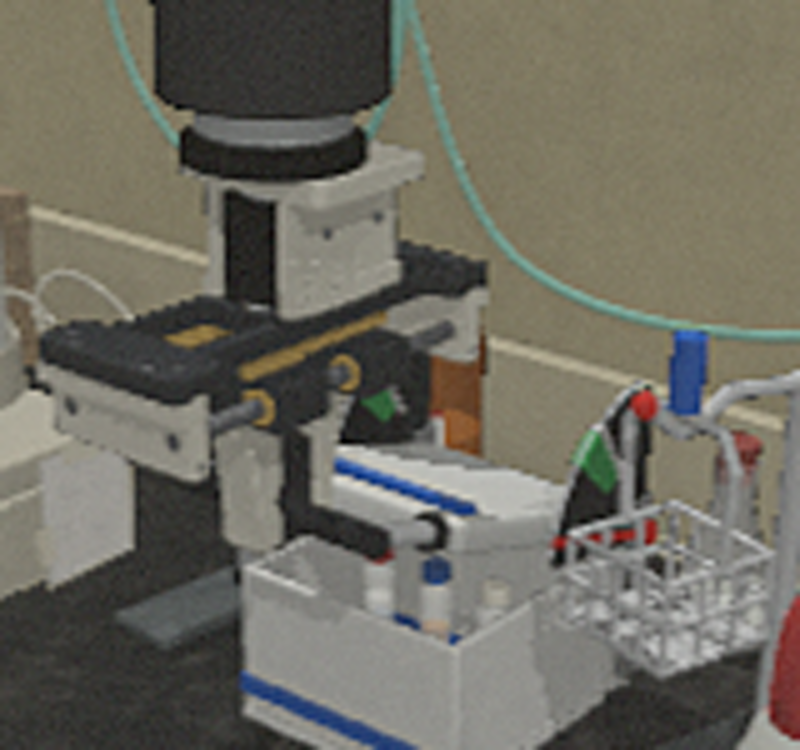

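arm_command([
  [1,0.11,0,0.31,0],
  [1,0.23,0,0.62,0],
  [1,0.37,0,0.92,0],
  [1,0.53,0,1.22,0],
  [1,0.7,0,1.5,0],
  [1,0.88,0,1.78,0],
  [1,1.08,0,2.05,0],
  [1,1.29,0,2.31,0],
])

```text
clock: 13.5
ee_pos: [0.4443, -0.3403, 0.2258]
tcp_rot: [-1.207, 1.213, 1.216]
force: [-13.9, -0.2, 9.1]
width: 0.0137
```

```bash
python3 - <<'E'
from h import *
np.set_printoptions(precision=4,suppress=True)
s=manip.observe();print(s['ee_pos'],s['force'],s['torque'],s['width'])
cap('scene','scene12');crop('scene12',230,90,390,240,5,'c19')
E
```

```text
[ 0.4443 -0.3403  0.2258] [-13.9073  -0.1993   9.1358] [0.0264 5.6308 0.0347] 0.013655105933739444
```

View pics/c19.png

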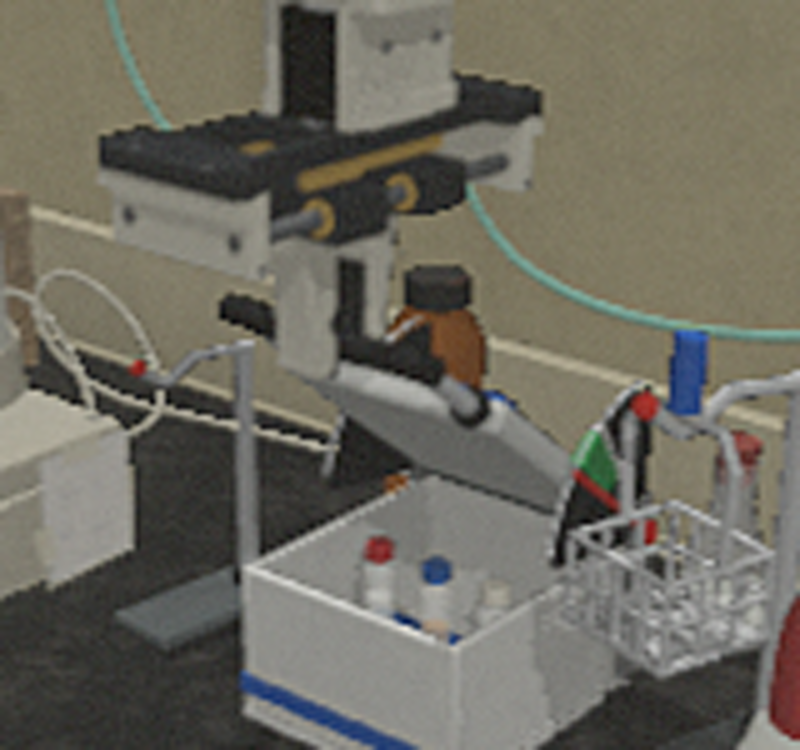

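arm_command([
  [1,0,0,0,0],
  [1,0,0,0,0],
  [1,-0.03,0,0.03,0],
  [1,-0.03,0,0.03,0],
  [1,-0.03,0,0.03,0],
])

```text
clock: 13.97
ee_pos: [0.4447, -0.3404, 0.2265]
tcp_rot: [-1.209, 1.21, 1.214]
force: [-9.5, -0.3, 5.5]
width: 0.0137
```

```bash
python3 - <<'E'
from h import *
np.set_printoptions(precision=4,suppress=True)
s=manip.observe();print(s['ee_pos'],s['force'],s['torque'],s['width'])
E
```

```text
[ 0.4447 -0.3404  0.2265] [-9.5488 -0.3208  5.5421] [-0.0751  3.7938  0.0206] 0.013691702514536505
```

arm_command([
  [1,0.16,0,0.27,0],
  [1,0.42,0,0.51,0],
  [1,0.66,0,0.74,0],
  [1,0.92,0,0.95,0],
  [1,1.19,0,1.15,0],
  [1,1.47,0,1.33,0],
  [1,1.47,0,1.33,0],
  [1,1.47,0,1.33,0],
])

```text
clock: 14.63
ee_pos: [0.4914, -0.3403, 0.2681]
tcp_rot: [-1.213, 1.208, 1.211]
force: [-6.6, 2.6, 10.0]
width: 0.0133
```

```bash
python3 - <<'E'
from h import *
np.set_printoptions(precision=4,suppress=True)
s=manip.observe();print(s['ee_pos'],s['force'],s['torque'],s['width'])
b=s['ee_pos']-[.5985,0,.0945];print(np.arctan2(b[2],-b[0]),np.hypot(b[0],b[2]))
cap('scene','scene13');crop('scene13',230,70,390,220,5,'c20')
E
```

```text
[ 0.4914 -0.3403  0.2681] [-6.6438  2.5984 10.0441] [0.9349 2.5157 0.0688] 0.013325764337118608
1.018236664040508 0.20399720771924165
```

View pics/c20.png

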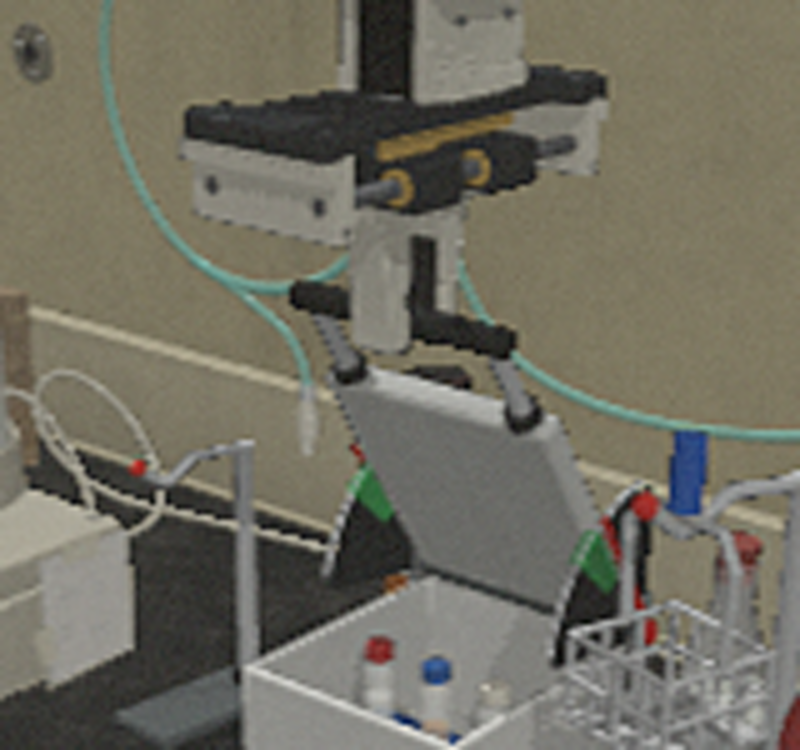

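arm_command([
  [1,0.1,0,0.09,0],
  [1,0.22,0,0.17,0],
  [1,0.33,0,0.25,0],
  [1,0.43,0,0.31,0],
  [1,0.43,0,0.31,0],
  [1,0.43,0,0.31,0],
  [1,0.43,0,0.31,0],
  [1,0.43,0,0.31,0],
])

```text
clock: 15.35
ee_pos: [0.5044, -0.3403, 0.2754]
tcp_rot: [-1.211, 1.207, 1.211]
force: [-3.3, 3.2, 5.8]
width: 0.0136
```

```bash
python3 - <<'E'
from h import *
np.set_printoptions(precision=4,suppress=True)
s=manip.observe();print(s['ee_pos'],s['force'],s['torque'],s['width'])
b=s['ee_pos']-[.5985,0,.0945];print(np.arctan2(b[2],-b[0]),np.hypot(b[0],b[2]))
cap('scene','scene14');crop('scene14',280,120,390,210,7,'c21')
cap('wrist','wr14')
E
```

```text
[ 0.5044 -0.3403  0.2754] [-3.3102  3.173   5.7962] [0.9974 1.3272 0.0422] 0.01356560504489961
1.0914140368445653 0.20391291884625304
```

View pics/c21.png

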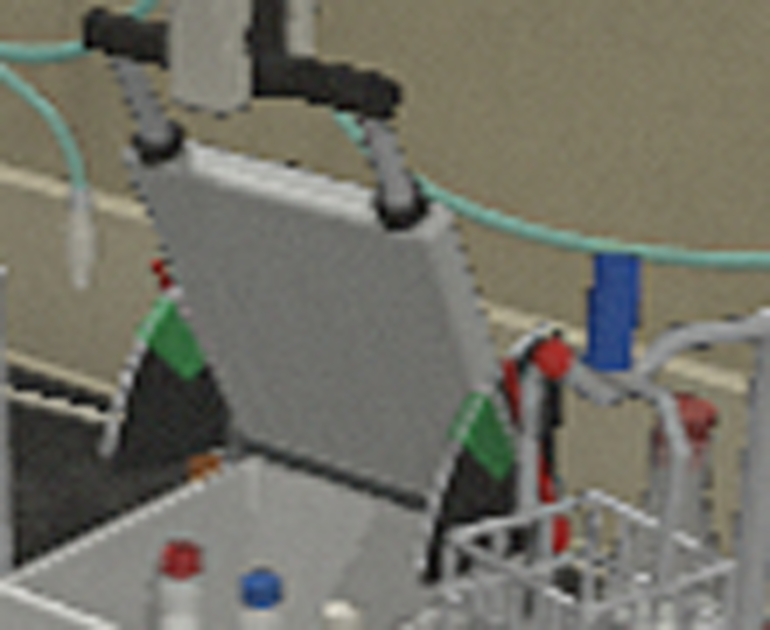

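View pics/wr14.png

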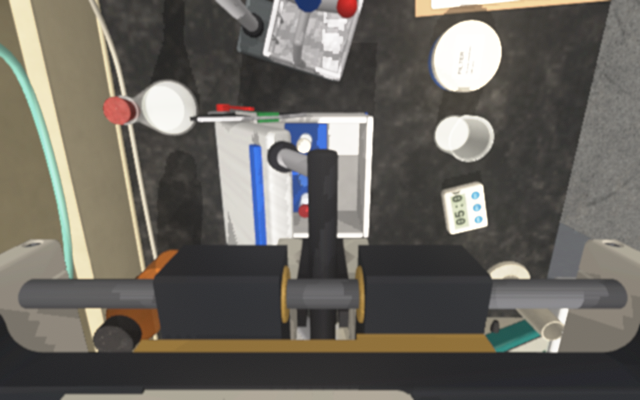

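```bash
cat >> h.py <<'E'
def cover_angle(tag,x0,y0,x1,y1):
    P=np.array([w(tag,u,v) for u in range(x0,x1) for v in range(y0,y1) if ld(tag)['d'][v,u]>0]) if 0 else None
    f=ld(tag);fx,fy,cx,cy=f['k'];v,u=np.mgrid[y0:y1,x0:x1];d=f['d'][y0:y1,x0:x1];k=d>0
    c=np.stack([(u-cx)/fx*d,(v-cy)/fy*d,d],-1)[k];P=(c-f['t'])@f['R']
    m=np.median(P,0);
    for _ in range(3):
        n=np.linalg.svd(P-P.mean(0),full_matrices=False)[2][2];r=(P-P.mean(0))@n;P=P[abs(r)<2*r.std()+1e-6]
    if n[2]<0:n=-n
    return np.arctan2(n[0],n[2]),n,r.std(),len(P)
E
python3 - <<'E'
from h import *
np.set_printoptions(precision=4,suppress=True)
print(cover_angle('scene14',315,152,340,180))
print(cover_angle('scene0'if 0 else 'scene8',285,190,315,205))
E
```

```text
(np.float64(1.0673213601366898), array([0.8759, 0.0007, 0.4825]), np.float64(0.0006144771576576828), 617)
(np.float64(0.00301748566081161), array([0.003 , 0.0323, 0.9995]), np.float64(0.0025361521277904634), 414)
```

arm_command([
  [1,0,0,0,0],
  [1,-0.15,0,-0.09,0],
  [1,-0.35,0,-0.21,0],
  [1,-0.56,0,-0.35,0],
  [1,-0.77,0,-0.5,0],
  [1,-0.97,0,-0.64,0],
  [1,-1.11,0,-0.75,0],
  [1,-1.19,0,-0.81,0],
])

```text
clock: 16.12
ee_pos: [0.4683, -0.3404, 0.2499]
tcp_rot: [-1.211, 1.208, 1.211]
force: [1.6, -0.1, -1.9]
width: 0.0132
```

arm_command([
  [1,0,0,0,0],
  [1,0,0,0,0],
  [1,0,0,0,0],
  [1,0,0,0,0],
  [1,0,0,0,0],
  [1,0,0,0,0],
])

```text
clock: 16.62
ee_pos: [0.4688, -0.3405, 0.2504]
tcp_rot: [-1.211, 1.207, 1.211]
force: [3.4, -0.2, -3.8]
width: 0.0136
```

```bash
python3 - <<'E'
from h import *
np.set_printoptions(precision=4,suppress=True)
s=manip.observe();print(s['clock'],s['ee_pos'],s['force'],s['torque'],s['width'])
b=s['ee_pos']-[.5985,0,.0945];print(np.arctan2(b[2],-b[0]),np.hypot(b[0],b[2]))
cap('scene','scene15');crop('scene15',260,110,400,230,5.7,'c22')
print(cover_angle('scene15',318,164,336,185))
cap('top','top15')
E
```

```text
16.6167 [ 0.4688 -0.3405  0.2504] [ 3.4203 -0.1556 -3.7775] [ 0.0261 -1.4193 -0.0418] 0.013550987004029085
0.877035210748538 0.20282232842007977
(np.float64(0.8505927841602492), array([0.7517, 0.0038, 0.6595]), np.float64(0.00041134956886969737), 330)
```

View pics/c22.png

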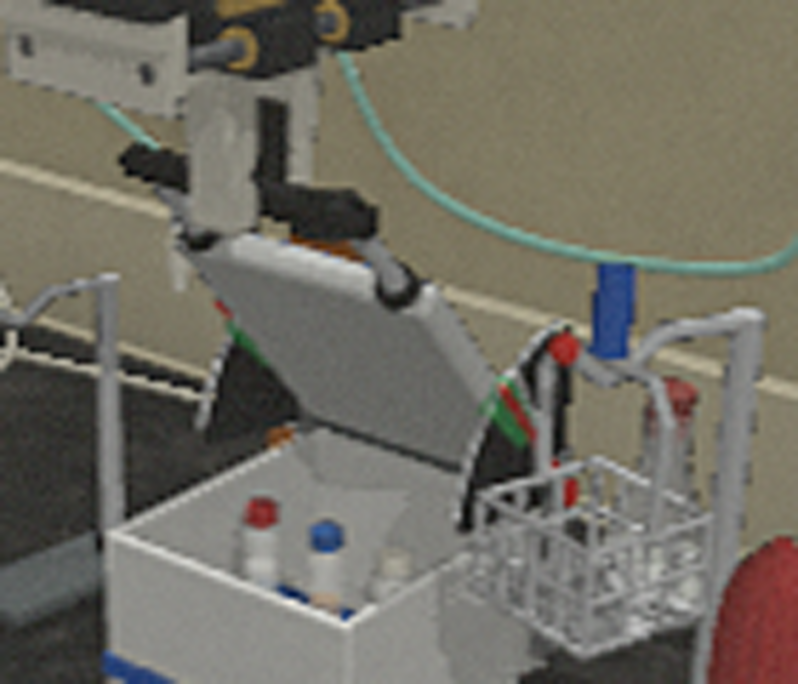

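View pics/top15.png

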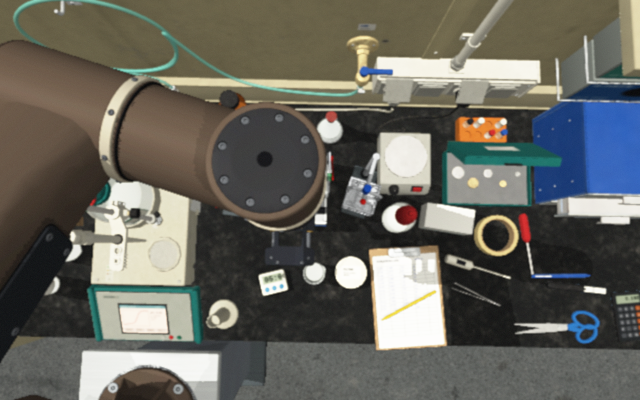

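The red pointer lies in the green band (about (518,410) in the crop). The cover plane measures 0.85 rad, the basket hangs upright on the hook, and the bystanders haven't moved. I'm handing in.

```bash
python3 - <<'E'
from h import *
s=manip.observe();print(s['dq'],s['force'])
print(job.job_done())
E
```

```text
[-0.00029989 -0.00020621 -0.00052221  0.00043374  0.00126392  0.00046791] [ 3.99942374  0.68181589 -5.12911083]
the job is handed in; nothing more can be done
None
```

The job is done and handed in at about 16.7 s of the 58 s allowed; no verdict is reported.

**What I did**
- I lifted the basket by its blue knob, threaded the bow over the taller stand's hook and released it.
- I gripped the cover's black bar and raised the cover past its balance point to about 1.07 rad, holding it there for over 0.3 s.
- I eased it back into the green band and handed in with the bar still gripped.

**Last checks**
- **Cover:** the plane fit to the depth image gave 0.851 rad. The angle worked out from the tool position gave 0.877, so the two disagree by about 0.03 rad, but both lie well inside 0.74–0.96. The right-hand red pointer shows in the green band, and the arm was still (joint speeds under 0.002 rad/s).
- **Basket:** it hangs upright on the hook and nothing else appears to touch it. I judged this from the pictures and did not measure the bow's distance from the seat.
- **Bystanders:** the filter box, timer, beaker and bottle appear in the same places as at the start; I compared the top views by eye.
- **Forces:** the bar pushed back with up to about 17 N on the way up, because my path ran a little too close to the hinge. I corrected the path during the lift, and it was about 6.5 N at hand-in.

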